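Lean the key file in its cup

ROBOT

A 6-joint arm with a two-finger parallel gripper is mounted at the origin on the work surface. World frame = base frame: x ahead of the robot, y to its left, z up, the work surface at z = 0. Lengths are in m, angles in rad, forces in N, time in s.
With the tool pointing down it reaches from about 0.375 to 0.9 m from the base axis. Payload 3.1 kg.
Tool frame: the origin (TCP) lies midway between the tips of the shut fingers; the grasp point (between the pads) lies 19 mm behind it (r.grip_point_offset is the distance from the TCP to the grasp point, in m); z points along the fingers, y is the direction in which the jaws open and shut (so a half turn about z gives the same grasp; the last joint's range is limited). The gripper opens to 85 mm and grips with 20 to 120 N. Pads are 22 mm wide; open, the fingers measure 114 mm over their backs; the gripper's body (76 mm by 85 mm) begins 54 mm behind the grasp point. The pads swing forward as they close: fully open they stand 13 mm farther back than shut.
Start: joints at [1.034, 0.527, 1.433, -0, 1.181, -0.178], TCP at [0.219, 0.585, 0.231] pointing down, gripper open.
Joint ranges: [-3.08, 3.08], [-0.75, 2.2], [0.22, 2.44], [-1.43, 4.57], [0, 2.65], [-2.85, 2.85]. Speed limits (rad/s): [2.79, 2.79, 3.14, 3.14, 3.14, 3.14].

INTERFACE

Orientations are given as [roll, pitch, yaw] about the fixed x, y, z axes, in that order (R = Rz(yaw) Ry(pitch) Rx(roll)).
In Python, from cell import r, capture, camera_params gives the robot as it stands. The module is installed in compiled form; this text tells all that it offers.
- The arm moves only by the shell command python3 -m handwheel 'ROWS'. ROWS is JSON, a list of rows, each a list of 3 entries, a list of its own where there are three numbers: the shift along the tool's x, y, z in m, then the turn, a rotation vector about the tool's x, y, z in rad, then the gripper's target within -1 to 1 (fully open at 1, half-way at 0, shut at -1). In form: [[[tx, ty, tz], [wx, wy, wz], jaw], ...]. A call has exactly 5 rows; each row shifts and turns the commanded pose from where the row before left it, along the tool's axes as they then stand; what a row does not reach is not made up. A row lasts 1/12 s, in which the tool goes at most 41.7 mm and 7.16 degrees, less where a joint would pass 70% of its speed; a pose out of reach is approached as far as the arm can. A call is refused whole if a number of a shift passes 0.0417 or a number of a turn 0.125, either way. A call with a gripper value outside its range is refused whole. The fingers move at their own pace and stop on an object; the grip force is fixed at half the most. Time passes only in rows, so rows that do not move let the fingers close, or fill a call up. It gives the time, the measured TCP pose, the force and the opening at its end, in the units of the state.
- r.observe(): the state, without advancing time (a new reading comes with each control period).
- capture(name): name is "scene" or "top" or "wrist"; returns (picture, depth): 420x560x3 uint8, red, green, blue; 420x560 float32, m along the optical axis (not along the pixel's ray), 0 where there is no reading.
- camera_params(name): a dict with "fovy" (degrees; the focal length in pixels is half the picture's height over the tangent of half this angle, whatever the lens; pixels are square), "cx", "cy" (the principal point, pixels), "position" and "orientation" of the camera in the world; the wrist camera has in their place "tool_from_camera" (4x4, takes a point from camera to tool coordinates, whose origin is the TCP and whose axes are the flange's). Camera axes: x right, y up, looking along -z (the intrinsics and any distortion apply to the point x, -y, -z); pixel columns grow to the right and rows downward; lengths in m; the calibration is good to about 2 mm. A picture is of the moment at which its call begins: read the wrist's pose just before it. camera_params takes no time and is no camera call.
- r.sign_off(): hands the job in, once; it reports no verdict.
The state is a dict: "t": time; "q": joint angles; "dq": joint speeds; "joint_torque": joint torques, N m; "tool_pos": TCP position; "orientation": TCP orientation; "ft_force": force on the tool from outside, world axes, zero at the start; "moment": the same for the moment, N m; "finger_gap": finger opening in m.
Only numpy, scipy, OpenCV 4.12 (cv2) and the standard library are available. Lean on these libraries where they do the work, as an engineer would, in place of code of your own. Each camera call takes 0.05 s, during which the arm holds its last target.

TASK

Take the tallest tool, the slim file with the straight plain handle, out of the three-hole tool block. Lower it, blade down, to the bottom of the deep steel cup, not dropping it in, and let it go so that it leans on the forked rest at one side of the cup's rim, its shaft between the two prongs. Leave the cup standing where it is, the other two tools in the block and the small goods on the counter alone.

Things in the scene. Friction and masses are not known exactly. Their poses are not given: they have to be found in the camera images.
- file: the file, tallest tool, 195 mm, 70 g, loose: round steel blade 8 mm wide, 130 mm long (13 mm brass ferrule on its top 4 mm), then a plain wooden handle 18 mm wide, 65 mm long. Origin at the blade's tip, z towards the handle's end; centre of mass near z = 90 mm. Starts handle up in one of the block's holes, leaning up to 4 degrees, top 205 mm above the counter (other tools: 125 mm or less)
- file_mid (a point): point on the file's axis 115 mm from the blade's tip
- file_top (a point): centre of the end face of the file's handle, 195 mm from the blade's tip
- cup: deep steel cup, loose, 0.7 kg: outside 76 mm, inside 68 mm wide, 100 mm tall, inner floor at z = 8 mm. Origin under its centre, z up, x to the forked rest (faces any way but straight away from the robot): flat tongue 46 mm wide, x = 32 to 62 mm, top at z = 106 mm, with two 6 mm prongs at y = -20 and 20 mm, tops at z = 120 mm, 34 mm clear between them, open to the cup. A file on it leans up to 30 degrees
- stand: the fixed dark wooden tool block, 60 x 170 x 55 mm (x, y, z); three loose upright holes 10.5 mm in diameter and 45 mm deep at y = -55, 0 and +55 mm; origin at the centre of its underside, y along the row. It and the cup stand on opposite sides, left and right, either way round.
- punch: a tool in the block, leave alone: 8 mm steel shaft with a 30 mm black ball on top, 115 mm long; origin at the foot of the shaft, z up along it
- tee: a tool in the block, leave alone: 8 mm steel shaft with a steel cross bar 50 mm long (along its x) and 10 mm thick on top, 110 mm long; origin at the foot of the shaft, z up along it
- knob: black bakelite knob, 44 mm wide, 36 mm tall, loose, leave alone; origin under its centre
- viewer: brass door viewer standing on its flange, 32 mm wide, 40 mm tall, loose, leave alone; origin under its centre
- key_blank: steel car key blank lying flat, 68 x 26 x 5 mm, loose, leave alone; origin near the middle of its underside
- padlock: brass padlock lying flat, 77 x 50 x 20 mm, loose, leave alone; origin under the middle of its body
There are look-alikes about, which are no part of the job. Leave any purple or yellow look-alike of the cup alone.

How it is judged:
By the outcome, as a careful person would: the job done as asked, in the order asked, and still so for the second after the job is handed in, with the robot touching nothing.
It also fails if it takes over 43 s, if anything falls off the work surface, if the arm or the gripper's body presses on something with over 40 N, if the wrist force passes 120 N, or if a joint passes its speed limit or range.

## Working session

There is one attempt and no reset: what is moved stays moved. The work goes in short steps, Python scripts to look and compute and a shell command to move; the robot and the scene stay as the last step left them, time stands still between calls to the robot, and variables do not carry over. Pictures are saved under pics/ and viewed, and the job is handed in when it is done.

```bash
mkdir -p pics; cat > h.py <<'E'
import numpy as np,cv2
from cell import r,capture,camera_params
from scipy.spatial.transform import Rotation as R
def save(n,p): cv2.imwrite('pics/'+n+'.png',p[:,:,::-1])
def shot(name,tag):
    o=r.observe(); p,d=capture(name); save(tag,p); np.savez('pics/'+tag+'.npz',p=p,d=d,pos=o['tool_pos'],ori=o['orientation']); return p,d,o
E
python3 - <<'E'
from h import *
print(r.observe())
for n in ['scene','top','wrist']:
    print(n,camera_params(n)); shot(n,n+'0')
E
ls
```

```text
{'t': 0.0, 'q': array([ 1.03348964e+00,  5.28508006e-01,  1.43387523e+00,  2.00896926e-05,
        1.18139648e+00, -1.78525571e-01]), 'dq': array([-3.02458840e-04, -1.64240653e-03,  5.50370186e-05, -6.13052202e-04,
       -1.33487485e-03,  1.45312222e-04]), 'joint_torque': array([ 4.48415831e-04, -4.42345691e+01, -1.78027922e+01, -2.04807234e-04,
        8.40604480e-03, -1.42257807e-05]), 'tool_pos': array([0.21907567, 0.58459796, 0.23031652]), 'orientation': array([-3.13944365e+00, -4.06648772e-04,  2.78280345e+00]), 'ft_force': array([ 0.12685128, -0.50838432,  0.73787144]), 'moment': array([-0.03489023,  0.04687103, -0.00345975]), 'finger_gap': 0.08563090341833932}
scene {'fovy': 57.88394081379045, 'cx': 279.5515951017393, 'cy': 208.05943292737757, 'position': array([0.91279251, 0.09382009, 0.72111819]), 'orientation': array([5.78465881e-01, 9.26685328e-04, 1.84463528e+00])}
top {'fovy': 51.40159424456433, 'cx': 273.52252314577487, 'cy': 208.61486375816048, 'position': array([ 0.45791547, -0.02873397,  0.88562311]), 'orientation': array([ 0.1248542 ,  0.0032888 , -1.56046126])}
wrist {'fovy': 69.74639439399229, 'cx': 282.78788836052775, 'cy': 210.35919973584558, 'tool_from_camera': array([[-2.41058384e-05,  9.62265680e-01,  2.72111668e-01,
         6.88533668e-02],
       [ 9.99999964e-01,  9.60671482e-05, -2.51133230e-04,
         1.10533411e-03],
       [-2.67797881e-04,  2.72111652e-01, -9.62265648e-01,
        -1.42565573e-01],
       [ 0.00000000e+00,  0.00000000e+00,  0.00000000e+00,
         1.00000000e+00]])}
h.py
pics
```

View pics/scene0.png

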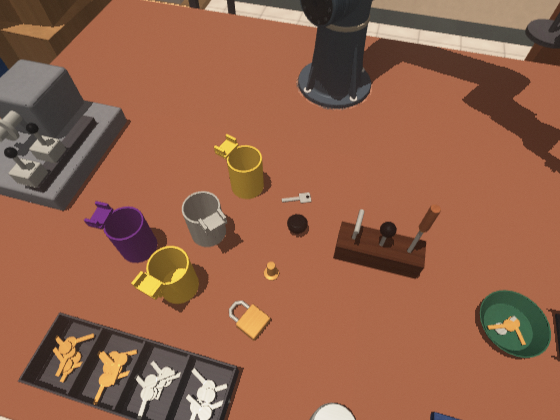

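View pics/top0.png

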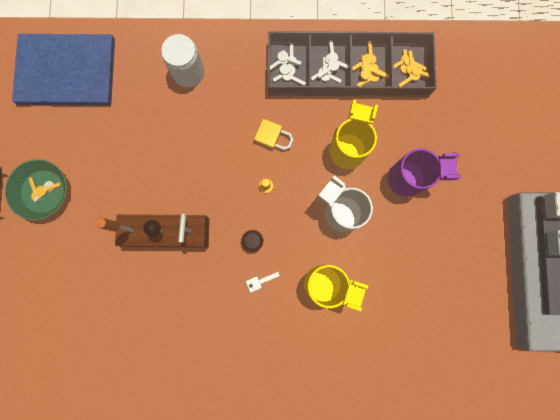

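View pics/wrist0.png

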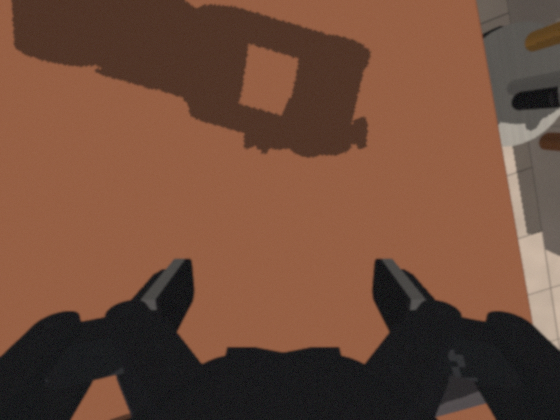

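The grey cup is at scene (206,218) and top (349,211), with its fork towards upper left. The block is at top (162,232) and the file's handle at its left end, top (101,224). Next I'll measure both.

```bash
cat >> h.py <<'E'
def cloud(name,tag):
    z=np.load('pics/'+tag+'.npz'); p,d=z['p'],z['d'].astype(float); c=camera_params(name)
    f=210/np.tan(np.radians(c['fovy'])/2); v,u=np.mgrid[0:420,0:560]
    P=np.stack([(u-c['cx'])/f*d,-(v-c['cy'])/f*d,-d],-1)
    if name=='wrist':
        T=c['tool_from_camera']; P=P@T[:3,:3].T+T[:3,3]; P=P@R.from_euler('xyz',z['ori']).as_matrix().T+z['pos']
    else: P=P@R.from_euler('xyz',c['orientation']).as_matrix().T+c['position']
    return p,d,P
E
python3 - <<'E'
from h import *
for n in ['scene','top']:
    p,d,P=cloud(n,n+'0'); X,Y,Z=P[...,0],P[...,1],P[...,2]; ok=d>0
    print(n,'table z',np.median(Z[ok&(abs(Z)<.03)]), 'zero',(~ok).mean())
    # block region: high points
    m=ok&(Z>.13)&(Z<.23)&(Y>.1)&(Y<.45)&(X>.2)&(X<.7)
    q=P[m]; print('high',len(q), q.min(0) if len(q) else 0,q.max(0) if len(q) else 0)
    for a,b in [(.06,.08),(.08,.1),(.1,.12),(.12,.14),(.14,.16),(.16,.18),(.18,.2),(.2,.21)]:
        m=ok&(Z>a)&(Z<b)&(Y>.25)&(Y<.45)&(X>.2)&(X<.7); print(a,m.sum(),np.median(P[m],0) if m.any() else '')
    m=ok&(abs(Z-.055)<.004)&(Y>.1)&(Y<.45)&(X>.2)&(X<.7)
    q=P[m][:,:2].astype(np.float32); print('block',cv2.minAreaRect(q),len(q))
    # cup rim / tongue
    hsv=cv2.cvtColor(p,cv2.COLOR_RGB2HSV); g=hsv[...,1]<70
    for a,b,t in [(.096,.102,'rim'),(.103,.109,'tongue'),(.112,.125,'prong')]:
        m=ok&g&(Z>a)&(Z<b)&(Y<-.02)&(Y>-.25)&(X>.3)&(X<.65); q=P[m]
        print(t,len(q)); 
        if len(q)>3: print(np.median(q,0),cv2.minAreaRect(q[:,:2].astype(np.float32)),cv2.minEnclosingCircle(q[:,:2].astype(np.float32)))
E
```

```text
scene table z -0.0016722223299792116 zero 0.004145408163265306
high 324 [0.51100736 0.23721685 0.13085581] [0.52986974 0.25424862 0.20510438]
0.06 0 
0.08 0 
0.1 0 
0.12 1 [0.5262761  0.25030466 0.13883069]
0.14 10 [0.52588379 0.25220433 0.15117529]
0.16 11 [0.52630923 0.25152788 0.17095667]
0.18 14 [0.52615538 0.25193443 0.1898578 ]
0.2 16 [0.52130609 0.25194557 0.20289569]
block ((0.5202357769012451, 0.19146117568016052), (0.06229538470506668, 0.17027108371257782), 0.2298692762851715) 2069
rim 184
[ 0.55866827 -0.1702788   0.09823367] ((0.5683844685554504, -0.1572829782962799), (0.09932106733322144, 0.07451336830854416), 52.13672637939453) ((0.5720217227935791, -0.1590733677148819), 0.05183051899075508)
tongue 236
[ 0.58970458 -0.12962765  0.10455349] ((0.5900101661682129, -0.13035255670547485), (0.0307186096906662, 0.04469691589474678), 53.71891784667969) ((0.5908016562461853, -0.12878739833831787), 0.025788085535168648)
prong 97
[ 0.59814454 -0.1295662   0.11767642] ((0.5906319618225098, -0.12845546007156372), (0.02636074274778366, 0.04620964825153351), 52.230369567871094) ((0.59
[... 376 characters left out ...]
022921323776), 89.9322509765625) 2267
rim 235
[ 0.55206806 -0.17352509  0.09966991] ((0.5593239665031433, -0.16573578119277954), (0.07647665590047836, 0.07338561117649078), 89.9073486328125) ((0.5621708035469055, -0.16460643708705902), 0.0406670980155468)
tongue 299
[ 0.58908195 -0.13055519  0.10611833] ((0.5670214295387268, -0.14997102320194244), (0.09296915680170059, 0.049377743154764175), 41.83182907104492) ((0.5658516883850098, -0.148664191365242), 0.04774053767323494)
prong 117
[ 0.59612883 -0.13071949  0.11941521] ((0.5896686911582947, -0.12822285294532776), (0.025231383740901947, 0.046104513108730316), 52.52912521362305) ((0.5894445180892944, -0.1280188113451004), 0.02490675449371338)
```

```bash
python3 - <<'E'
from h import *
from scipy.optimize import least_squares
def circ(q,r0=None):
    f=lambda s: np.hypot(q[:,0]-s[0],q[:,1]-s[1])-(r0 if r0 else s[2])
    s=least_squares(f,[*q[:,:2].mean(0),.03],loss='soft_l1',f_scale=.001); return s.x,np.sqrt((s.fun**2).mean())
for n in ['scene','top']:
    p,d,P=cloud(n,n+'0'); X,Y,Z=P[...,0],P[...,1],P[...,2]; ok=d>0
    near=ok&(abs(X-.52)<.04)&(abs(Y-.247)<.025)
    for a in np.arange(.06,.21,.0145):
        m=near&(Z>a)&(Z<a+.0145)
        if m.sum()>5: q=P[m]; print(n,round(a,3),m.sum(),q.min(0).round(4),q.max(0).round(4), circ(q,.009 if a>.14 else .004)[0][:2] if a<.195 else q.mean(0))
    hsv=cv2.cvtColor(p,cv2.COLOR_RGB2HSV); g=hsv[...,1]<70
    m=ok&g&(abs(Z-.099-(-.001 if n=='scene' else 0))<.0025)&(np.hypot(X-.56,Y+.166)<.042); 
    q=P[m]; print('rim36',circ(q,.036),circ(q),len(q))
    m=ok&g&(Z>.09)&(Z<.103)&(np.hypot(X-.56,Y+.166)<.042)
    q=P[m]; print('rim36b',circ(q,.036),len(q))
E
```

```text
scene 0.06 19 [0.5182 0.2422 0.0607] [0.5252 0.2493 0.0745] [0.51944453 0.2465875 ]
scene 0.074 19 [0.5196 0.2425 0.0751] [0.524  0.2497 0.0888] [0.51932555 0.24646105]
scene 0.089 16 [0.5195 0.2426 0.0896] [0.524  0.2497 0.1029] [0.519488   0.24644668]
scene 0.104 22 [0.519  0.2423 0.1035] [0.5244 0.2489 0.1175] [0.51946588 0.24617738]
scene 0.118 18 [0.5184 0.2427 0.1182] [0.5243 0.2497 0.1309] [0.51998128 0.24650266]
scene 0.132 30 [0.5186 0.2376 0.1348] [0.5289 0.2539 0.1467] [0.5240027  0.24452247]
scene 0.147 53 [0.5157 0.2376 0.1472] [0.529  0.2537 0.1611] [0.51905949 0.24641345]
scene 0.161 55 [0.5143 0.2372 0.1617] [0.5296 0.2538 0.176 ] [0.51917146 0.24659536]
scene 0.176 62 [0.5148 0.2372 0.1762] [0.5299 0.2539 0.1904] [0.51919523 0.24649624]
scene 0.19 122 [0.511  0.2375 0.1906] [0.5289 0.2542 0.2048] [0.51884169 0.24645699]
rim36 (array([ 0.56104351, -0.16644302,  0.03      ]), np.float64(0.0013149686675604927)) (array([ 0.56090257, -0.16666311,  0.03564625]), np.float64(0.001285715970167802)) 159
rim36b (array([ 0.56152104, -0.16612503,  0.03      ]), np.float64(0.00130
[... 513 characters left out ...]
4]
top 0.147 34 [0.5105 0.2381 0.1471] [0.5266 0.2463 0.1611] [0.51913794 0.2472821 ]
top 0.161 34 [0.5102 0.2377 0.1617] [0.5263 0.2462 0.1755] [0.51916026 0.24711737]
top 0.176 34 [0.5101 0.2376 0.1763] [0.5265 0.2462 0.1903] [0.5189837  0.24726957]
top 0.19 98 [0.5102 0.2376 0.1906] [0.5277 0.2548 0.205 ] [0.5191915  0.24729522]
top 0.205 34 [0.5131 0.2394 0.205 ] [0.5257 0.2527 0.2078] [0.51889384 0.24620662 0.20610505]
rim36 (array([ 0.55976005, -0.16625543,  0.03      ]), np.float64(0.0012977273575472436)) (array([ 0.55966655, -0.1663725 ,  0.0355515 ]), np.float64(0.0012286004389820428)) 218
rim36b (array([ 0.5594887 , -0.16583715,  0.03      ]), np.float64(0.0013994318834970169)) 296
```

```bash
python3 - <<'E'
from h import *
p=cv2.imread('pics/scene0.png'); cv2.imwrite('pics/z1.png',cv2.resize(p[180:290,320:470],None,fx=5,fy=5))
E
```

```text
(no output)
```

View pics/z1.png

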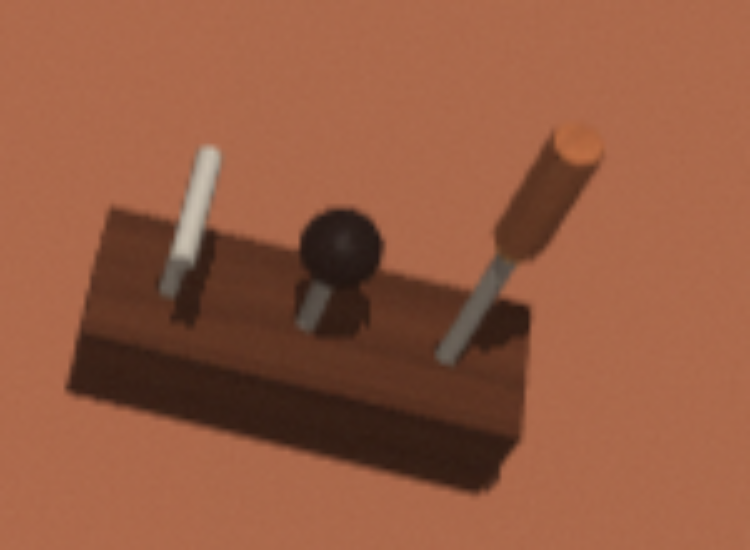

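```bash
cat >> h.py <<'E'
def to(pos,yaw,lean=0):
    """tool down, yaw deg, lean deg (body towards tool +x); prints needed tool-frame shift and rotvec"""
    o=r.observe(); A=R.from_euler('xyz',o['orientation']); 
    B=R.from_euler('z',yaw,degrees=True)*R.from_euler('x',180,degrees=True)*R.from_euler('y',-lean,degrees=True)
    print('t',round(o['t'],2),'pos',o['tool_pos'].round(4),'q',o['q'].round(2),'F',o['ft_force'].round(1),'gap',round(o['finger_gap'],4))
    print(' shift',A.inv().apply(np.array(pos)-o['tool_pos']).round(4),'turn',(A.inv()*B).as_rotvec().round(4))
E
python3 -m handwheel '[[[-0.0266,-0.0141,-0.0013],[0,0,0],1],[[-0.0266,-0.0141,-0.0013],[0,0,0],1],[[-0.0266,-0.0141,-0.0013],[0,0,0],1],[[-0.0266,-0.0141,-0.0013],[0,0,0],1],[[-0.0266,-0.0141,-0.0013],[0,0,0],1]]'
python3 -m handwheel '[[[-0.0266,-0.0141,-0.0013],[0,0,0],1],[[-0.0266,-0.0141,-0.0013],[0,0,0],1],[[-0.0266,-0.0141,-0.0013],[0,0,0],1],[[-0.0266,-0.0141,-0.0013],[0,0,0],1],[[-0.0266,-0.0141,-0.0013],[0,0,0],1]]'
python3 -c "
from h import *
to([.5192,.2468,.26],90)"
```

```text
t: 0.57
tool_pos: [0.3196, 0.4713, 0.2375]
orientation: [-3.141, -0.0, 2.783]
ft_force: [-0.1, 0.4, -0.1]
finger_gap: 0.0852
t: 0.98
tool_pos: [0.4196, 0.3584, 0.2442]
orientation: [-3.141, -0.0, 2.783]
ft_force: [0.1, 0.7, 0.4]
finger_gap: 0.0856
t 0.98 pos [0.4196 0.3584 0.2442] q [ 0.5   0.41  1.6   0.    1.13 -0.71] F [0.1 0.7 0.4] gap 0.0856
 shift [-0.1325 -0.0696 -0.0159] turn [-6.0000e-04 -1.0000e-04  1.2121e+00]
```

Tracking is good. I'll move the rest of the way, then turn.

```bash

python3 -m handwheel '[[[-0.0265,-0.0139,-0.003],[0,0,0],1],[[-0.0265,-0.0139,-0.003],[0,0,0],1],[[-0.0265,-0.0139,-0.003],[0,0,0],1],[[-0.0265,-0.0139,-0.003],[0,0,0],1],[[-0.0265,-0.0139,-0.003],[0,0,0],1]]'
python3 -m handwheel '[[[0,0,0],[0,0,0.12],1],[[0,0,0],[0,0,0.12],1],[[0,0,0],[0,0,0.12],1],[[0,0,0],[0,0,0.12],1],[[0,0,0],[0,0,0.12],1]]'
python3 -m handwheel '[[[0,0,0],[0,0,0.12],1],[[0,0,0],[0,0,0.12],1],[[0,0,0],[0,0,0.12],1],[[0,0,0],[0,0,0.12],1],[[0,0,0],[0,0,0.12],1]]'
python3 -c "
from h import *
to([.5192,.2468,.156],90)
p,d,o=shot('wrist','w1')
p,d,P=cloud('wrist','w1')
Z=P[...,2];m=(d>0)&(Z>.195)&(Z<.215)&(np.hypot(P[...,0]-.519,P[...,1]-.247)<.02);q=P[m];print(m.sum(),q.min(0),q.max(0),q.mean(0))
"
```

```text
t: 1.4
tool_pos: [0.5192, 0.2469, 0.2592]
orientation: [-3.141, -0.001, 2.783]
ft_force: [0.7, -0.3, -0.5]
finger_gap: 0.0851
t: 1.82
tool_pos: [0.5184, 0.2479, 0.2589]
orientation: [-3.141, -0.0, 2.176]
ft_force: [0.3, -0.4, -0.5]
finger_gap: 0.0858
t: 2.23
tool_pos: [0.5183, 0.2481, 0.259]
orientation: [-3.141, 0.0, 1.577]
ft_force: [-1.4, -0.3, 0.3]
finger_gap: 0.0851
t 2.23 pos [0.5183 0.2481 0.259 ] q [0.25 0.43 1.53 0.   1.19 0.25] F [-1.4 -0.3  0.3] gap 0.0851
 shift [-0.0013  0.0009  0.103 ] turn [-0.0008  0.0002  0.006 ]
536 [0.51038177 0.23965578 0.1953578 ] [0.52754528 0.2569311  0.2065798 ] [0.51888481 0.24940675 0.20378967]
```

View pics/w1.png

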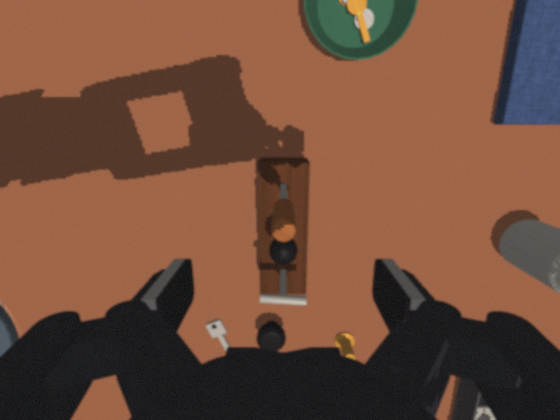

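The file's handle end, at wrist (284,230), is centred between the fingers. I'll descend and grip.

```bash

python3 -m handwheel '[[[-0.0001,0.0001,0.02],[0,0,0],1],[[-0.0001,0.0001,0.02],[0,0,0],1],[[-0.0001,0.0001,0.02],[0,0,0],1],[[-0.0001,0.0002,0.022],[0,0,0],1],[[-0.0001,0.0002,0.021],[0,0,0],1]]'
python3 -m handwheel '[[[0,0,0],[0,0,0],-1],[[0,0,0],[0,0,0],-1],[[0,0,0],[0,0,0],-1],[[0,0,0],[0,0,0],-1],[[0,0,0],[0,0,0],-1]]'
python3 -m handwheel '[[[0,0,0],[0,0,0],-1],[[0,0,0],[0,0,0],-1],[[0,0,0],[0,0,0],-1],[[0,0,0],[0,0,0],-1],[[0,0,0],[0,0,0],-1]]'
```

```text
t: 2.7
tool_pos: [0.5192, 0.2476, 0.1553]
orientation: [-3.141, 0.0, 1.585]
ft_force: [-0.5, -0.3, 0.0]
finger_gap: 0.0854
t: 3.12
tool_pos: [0.5203, 0.248, 0.1578]
orientation: [3.139, -0.001, 1.583]
ft_force: [0.5, 0.4, -0.1]
finger_gap: 0.0256
t: 3.53
tool_pos: [0.5197, 0.2479, 0.1578]
orientation: [3.14, -0.001, 1.583]
ft_force: [-1.1, -0.3, 6.6]
finger_gap: 0.0165
```

```bash

python3 -m handwheel '[[[0,0,-0.008],[0,0,0],-1],[[0,0,-0.012],[0,0,0],-1],[[0,0,-0.015],[0,0,0],-1],[[0,0,-0.015],[0,0,0],-1],[[0,0,-0.015],[0,0,0],-1]]'
python3 -m handwheel '[[[0,0,-0.02],[0,0,0],-1],[[0,0,-0.02],[0,0,0],-1],[[0,0,-0.02],[0,0,0],-1],[[0,0,-0.02],[0,0,0],-1],[[0,0,-0.02],[0,0,0],-1]]'
python3 - <<'E'
from h import *
to([0.56,-0.1662,.33],51.5)
shot('scene','scene1');shot('top','top1')
for n in ['scene','top']:
    p,d,P=cloud(n,n+'1');ok=d>0;Z=P[...,2]
    near=ok&(abs(P[...,0]-.52)<.04)&(abs(P[...,1]-.247)<.03)
    for a in np.arange(.13,.33,.02):
        m=near&(Z>a)&(Z<a+.02)
        if m.sum()>2: q=P[m];print(n,round(a,2),m.sum(),q.min(0).round(4),q.max(0).round(4))
p=cv2.imread('pics/scene1.png'); cv2.imwrite('pics/z2.png',cv2.resize(p[60:300,320:520],None,fx=2.5,fy=2.5))
E
```

```text
t: 3.95
tool_pos: [0.5192, 0.2476, 0.2222]
orientation: [-3.142, 0.0, 1.583]
ft_force: [1.0, -0.3, -0.4]
finger_gap: 0.0166
t: 4.37
tool_pos: [0.519, 0.2475, 0.3226]
orientation: [3.141, 0.0, 1.583]
ft_force: [0.8, -0.3, -1.5]
finger_gap: 0.0168
t 4.37 pos [0.519  0.2475 0.3226] q [ 0.25  0.37  1.44 -0.    1.33  0.24] F [ 0.8 -0.3 -1.5] gap 0.0168
 shift [-0.4142  0.036  -0.0074] turn [2.00e-04 0.00e+00 6.84e-01]
scene 0.17 30 [0.5189 0.2415 0.1732] [0.5238 0.2492 0.1899]
scene 0.19 41 [0.5186 0.2419 0.1903] [0.5248 0.2492 0.2098]
scene 0.21 44 [0.5174 0.242  0.2106] [0.524  0.2495 0.2297]
scene 0.23 47 [0.518  0.2418 0.2308] [0.525  0.2494 0.25  ]
scene 0.25 49 [0.5186 0.2418 0.2503] [0.525  0.2488 0.2698]
scene 0.27 60 [0.5172 0.2417 0.2704] [0.5239 0.2498 0.29  ]
scene 0.29 65 [0.518  0.2371 0.2903] [0.5291 0.2523 0.3099]
scene 0.31 107 [0.5047 0.2358 0.31  ] [0.5407 0.2589 0.3298]
top 0.17 13 [0.5194 0.2434 0.1801] [0.5264 0.2471 0.1889]
top 0.19 23 [0.5185 0.243  0.1915] [0.5256 0.2473 0.2097]
top 0.21 26 [0.5182 0.2431 0.2109] [0.5253 0.2473 0.2291]
top 0.23 30 [0.5182 0.2432 0.2304] [0.5253 0.2479 0.2492]
top 0.25 33 [0.5182 0.2427 0.2507] [0.5252 0.2471 0.2697]
top 0.27 36 [0.5182 0.2431 0.2703] [0.5253 0.2483 0.2899]
top 0.29 21 [0.5166 0.2405 0.2907] [0.5246 0.2473 0.3072]
top 0.31 76 [0.5135 0.238  0.3106] [0.5292 0.2463 0.3299]
```

View pics/z2.png

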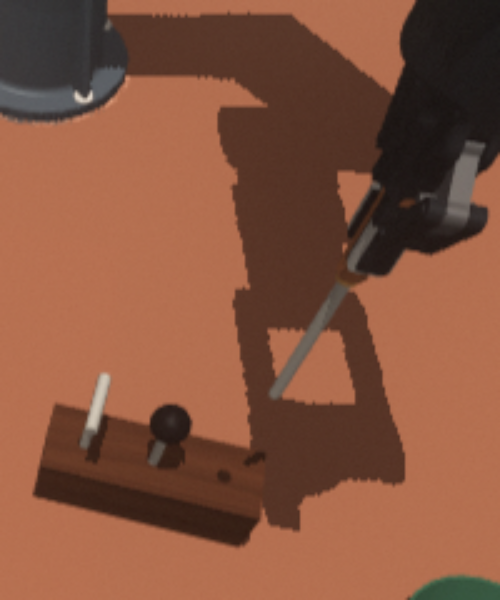

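The file is out, hanging straight, with its tip 148 mm below the TCP. The other two tools are undisturbed. Next I carry it across.

```bash

python3 -m handwheel '[[[-0.034,0.0097,0],[0,0,0],-1],[[-0.034,0.0097,0],[0,0,0],-1],[[-0.034,0.0097,0],[0,0,0],-1],[[-0.034,0.0097,0],[0,0,0],-1],[[-0.034,0.0097,0],[0,0,0],-1]]'
python3 -m handwheel '[[[-0.034,0.0097,0],[0,0,0],-1],[[-0.034,0.0097,0],[0,0,0],-1],[[-0.034,0.0097,0],[0,0,0],-1],[[-0.034,0.0097,0],[0,0,0],-1],[[-0.032,0.0097,0],[0,0,0],-1]]'
python3 -m handwheel '[[[0,0,0],[0,0,0.11],-1],[[0,0,0],[0,0,0.11],-1],[[0,0,0],[0,0,0.11],-1],[[0,0,0],[0,0,0.11],-1],[[0,0,0],[0,0,0.11],-1]]'
python3 -c "
from h import *
to([.6207,-.0888,.282],52);to([.6207,-.0888,.282],52,24)"
```

```text
t: 4.88
tool_pos: [0.5693, 0.0768, 0.32]
orientation: [-3.139, -0.0, 1.583]
ft_force: [1.4, -0.1, 0.8]
finger_gap: 0.0165
t: 5.3
tool_pos: [0.6199, -0.091, 0.3198]
orientation: [-3.139, -0.001, 1.582]
ft_force: [0.5, 1.0, -1.2]
finger_gap: 0.0169
t: 5.72
tool_pos: [0.6196, -0.0892, 0.3196]
orientation: [-3.139, 0.001, 1.027]
ft_force: [0.8, 0.4, -0.6]
finger_gap: 0.0165
t 5.72 pos [ 0.6196 -0.0892  0.3196] q [-0.32  0.45  1.32 -0.    1.38  0.22] F [ 0.8  0.4 -0.6] gap 0.0165
 shift [0.0009 0.0008 0.0376] turn [-0.0027  0.0008  0.1194]
t 5.72 pos [ 0.6196 -0.0892  0.3196] q [-0.32  0.45  1.32 -0.    1.38  0.22] F [ 0.8  0.4 -0.6] gap 0.0165
 shift [0.0009 0.0008 0.0376] turn [ 0.0223 -0.4175  0.1182]
```

```bash

python3 -m handwheel '[[[0,0,0],[-0.0024,0,0.119],-1],[[0,0,0],[0,-0.105,0],-1],[[0,0,0],[0,-0.105,0],-1],[[0,0,0],[0,-0.105,0],-1],[[0,0,0],[0,-0.104,0],-1]]'
python3 -m handwheel '[[[0,0,0],[0,0,0],-1],[[0,0,0],[0,0,0],-1],[[0,0,0],[0,0,0],-1],[[0,0,0],[0,0,0],-1],[[0,0,0],[0,0,0],-1]]'
cat >> h.py <<'E'
C=np.array([.5602,-.1662]);u=np.array([np.cos(np.radians(52)),np.sin(np.radians(52))])
def cupframe(P): D=P[...,:2]-C; return np.stack([D@u,D@np.array([-u[1],u[0]]),P[...,2]],-1)
E
python3 - <<'E'
from h import *
to([.6207,-.0888,.282],52,24)
o=r.observe(); A=R.from_euler('xyz',o['orientation']).as_matrix()
print('tip',cupframe(o['tool_pos']+.148*A[:,2]),'axis',cupframe(np.r_[C,0]+A[:,2]))
shot('scene','scene2');shot('top','top2');shot('wrist','w2')
for n in ['scene','top']:
    p,d,P=cloud(n,n+'2');ok=d>0;Q=cupframe(P)
    near=ok&(abs(Q[...,0]-.04)<.07)&(abs(Q[...,1])<.03)
    for a in np.arange(.12,.28,.02):
        m=near&(Q[...,2]>a)&(Q[...,2]<a+.02)
        if m.sum()>2: q=Q[m];print(n,round(a,2),m.sum(),q.min(0).round(4),q.max(0).round(4))
E
```

```text
t: 6.13
tool_pos: [0.6202, -0.0892, 0.3208]
orientation: [3.139, 0.424, 0.912]
ft_force: [-0.1, -0.8, -1.3]
finger_gap: 0.0166
t: 6.55
tool_pos: [0.6199, -0.0902, 0.322]
orientation: [3.138, 0.418, 0.911]
ft_force: [-0.7, 0.2, -0.9]
finger_gap: 0.0167
t 6.55 pos [ 0.6199 -0.0902  0.322 ] q [-0.15  0.57  1.17 -0.36  1.61  0.53] F [-0.7  0.2 -0.9] gap 0.0167
 shift [ 0.0177 -0.0004  0.0359] turn [ 0.0048 -0.0013  0.0029]
tip [ 0.03660033 -0.00099209  0.1867092 ] axis [-0.40555111 -0.0047682  -0.91405993]
scene 0.12 3 [ 0.0391 -0.0228  0.1201] [0.0587 0.0184 0.1202]
scene 0.18 13 [ 0.038  -0.0054  0.184 ] [0.0449 0.0004 0.1974]
scene 0.2 16 [ 0.0403 -0.0052  0.2001] [0.0539 0.0008 0.2182]
scene 0.22 21 [ 0.0521 -0.005   0.2206] [ 6.210e-02 -1.000e-04  2.384e-01]
scene 0.24 20 [ 0.0621 -0.005   0.2402] [0.0709 0.0008 0.2596]
scene 0.26 24 [ 0.0675 -0.0047  0.2601] [0.0806 0.0008 0.2789]
scene 0.28 10 [ 0.0779 -0.0049  0.2802] [0.0855 0.001  0.2887]
top 0.12 35 [ 0.0361 -0.0225  0.12  ] [0.0604 0.0227 0.1233]
top 0.18 15 [ 0.0343 -0.0043  0.1891] [0.0416 0.003  0.1997]
top 0.2 32 [ 0.0379 -0.0035  0.2006] [0.049  0.0033 0.2197]
top 0.22 37 [ 0.0463 -0.0032  0.2205] [0.061  0.0037 0.2399]
top 0.24 37 [ 0.0563 -0.0038  0.2406] [0.0674 0.0033 0.2598]
top 0.26 44 [ 0.0646 -0.0036  0.2601] [0.0782 0.0034 0.2798]
top 0.28 44 [ 0.0735 -0.0039  0.2802] [0.0845 0.0037 0.2997]
```

View pics/scene2.png

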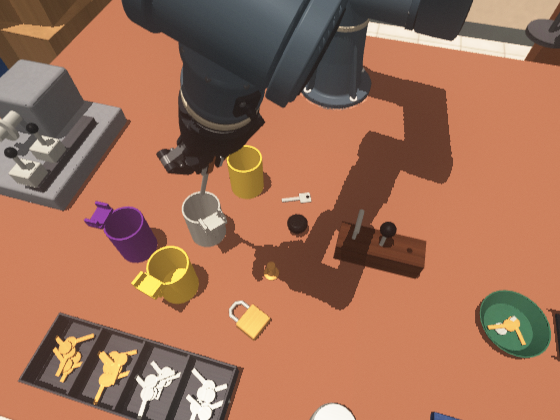

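View pics/w2.png

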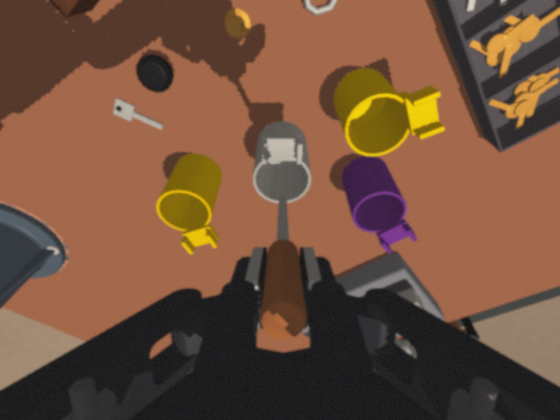

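The wrist picture shows the file at (283,230), in line with the fork and the cup at (282,160). I'll shift onto the insertion line, then slide down along the axis.

```bash

python3 -m handwheel '[[[0.009,0,0.009],[0.004,0,0.002],-1],[[0.009,-0.0004,0.009],[0,0,0],-1],[[0,0,0.009],[0,0,0],-1],[[0,0,0.009],[0,0,0],-1],[[0,0,0],[0,0,0],-1]]'
cat > chk.py <<'E'
from h import *
o=r.observe(); A=R.from_euler('xyz',o['orientation']).as_matrix()
t=cupframe(o['tool_pos']+.148*A[:,2]);a=cupframe(np.r_[C,0]+A[:,2])
print('tip',t.round(4),'axis',a.round(4),'at106',(t+a*(.106-t[2])/a[2]).round(4),'lean',np.degrees(np.arccos(-a[2])).round(2),'F',o['ft_force'].round(1))
to([.5831,-.1369,.1449],52,24)
E
python3 chk.py
```

```text
t: 7.12
tool_pos: [0.6193, -0.0877, 0.2779]
orientation: [-3.135, 0.422, 0.913]
ft_force: [0.4, -0.2, -0.7]
finger_gap: 0.0162
tip [0.0376 0.0025 0.1429] axis [-0.4096  0.0044 -0.9122] at106 [0.021  0.0026 0.106 ] lean 24.18 F [ 0.4 -0.2 -0.7]
t 7.12 pos [ 0.6193 -0.0877  0.2779] q [-0.15  0.61  1.22 -0.36  1.54  0.56] F [ 0.4 -0.2 -0.7] gap 0.0162
 shift [-0.0012  0.0024  0.1464] turn [-0.0044  0.0032  0.0046]
```

```bash

python3 -m handwheel '[[[-0.0005,0.001,0.018],[-0.004,0.002,0.002],-1],[[0,0.001,0.02],[0,0,0],-1],[[0,0,0.02],[0,0,0],-1],[[0,0,0.02],[0,0,0],-1],[[0,0,0.02],[0,0,0],-1]]'
python3 chk.py
python3 - <<'E'
from h import *
shot('scene','scene3');shot('wrist','w3')
p=cv2.imread('pics/scene3.png'); cv2.imwrite('pics/z3.png',cv2.resize(p[120:280,130:290],None,fx=3.6,fy=3.6))
E
```

```text
t: 7.53
tool_pos: [0.5981, -0.121, 0.1911]
orientation: [3.137, 0.417, 0.908]
ft_force: [0.3, -0.6, -1.2]
finger_gap: 0.0165
tip [-0.0009 -0.0029  0.0557] axis [-0.4048 -0.0052 -0.9144] at106 [ 0.0213 -0.0026  0.106 ] lean 23.88 F [ 0.3 -0.6 -1.2]
t 7.53 pos [ 0.5981 -0.121   0.1911] q [-0.2   0.66  1.37 -0.39  1.32  0.59] F [ 0.3 -0.6 -1.2] gap 0.0165
 shift [-0.0012 -0.0023  0.051 ] turn [ 0.0052 -0.0021  0.0005]
```

View pics/z3.png

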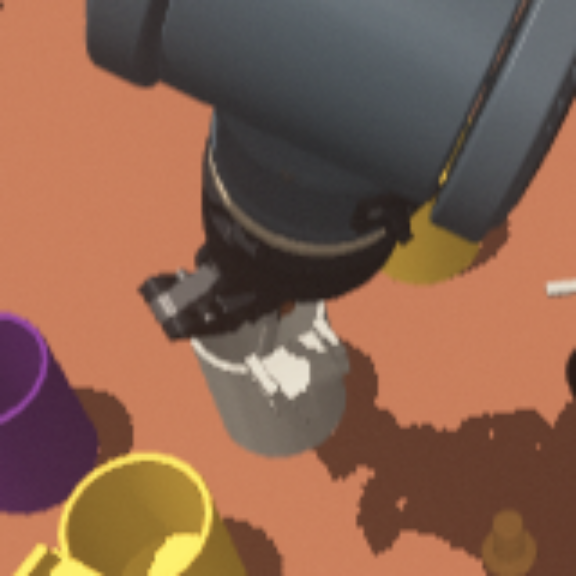

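The file is inside the cup between the prongs (crop about (275,330)). I'll lower it on, slowly near the floor.

```bash

python3 -m handwheel '[[[0,-0.001,0.01],[0.002,0,0],-1],[[0,-0.001,0.01],[0.002,0,0],-1],[[0,0,0.01],[0,0,0],-1],[[0,0,0.008],[0,0,0],-1],[[0,0,0.004],[0,0,0],-1]]'
python3 chk.py
python3 -m handwheel '[[[0,0,0.001],[0,0,0],-1],[[0,0,0.001],[0,0,0],-1],[[0,0,0.001],[0,0,0],-1],[[0,0,0.001],[0,0,0],-1],[[0,0,0.001],[0,0,0],-1]]'
python3 chk.py
```

```text
t: 8.05
tool_pos: [0.5856, -0.1329, 0.1523]
orientation: [-3.14, 0.417, 0.909]
ft_force: [0.2, 0.0, -1.1]
finger_gap: 0.0168
tip [-0.0181  0.0005  0.017 ] axis [-4.054e-01  6.000e-04 -9.141e-01] at106 [0.0213 0.0005 0.106 ] lean 23.92 F [ 0.2  0.  -1.1]
t 8.05 pos [ 0.5856 -0.1329  0.1523] q [-0.23  0.7   1.42 -0.4   1.23  0.61] F [ 0.2  0.  -1.1] gap 0.0168
 shift [-0.0013  0.0004  0.0086] turn [-0.0006 -0.0014  0.0011]
t: 8.47
tool_pos: [0.5855, -0.1344, 0.1491]
orientation: [3.14, 0.416, 0.908]
ft_force: [0.1, -0.2, -1.5]
finger_gap: 0.0164
tip [-0.0192 -0.0006  0.0137] axis [-0.4045 -0.0017 -0.9145] at106 [ 0.0216 -0.0004  0.106 ] lean 23.86 F [ 0.1 -0.2 -1.5]
t 8.47 pos [ 0.5855 -0.1344  0.1491] q [-0.23  0.7   1.43 -0.4   1.22  0.61] F [ 0.1 -0.2 -1.5] gap 0.0164
 shift [-0.0015 -0.0003  0.0052] turn [ 0.0017 -0.0024  0.0006]
```

```bash

python3 -m handwheel '[[[0,0,0.0008],[0,0,0],-1],[[0,0,0.0008],[0,0,0],-1],[[0,0,0.0007],[0,0,0],-1],[[0,0,0],[0,0,0],-1],[[0,0,0],[0,0,0],-1]]'
python3 chk.py
python3 -m handwheel '[[[0,0,0.0006],[0,0,0],-1],[[0,0,0.0006],[0,0,0],-1],[[0,0,0.0006],[0,0,0],-1],[[0,0,0],[0,0,0],-1],[[0,0,0],[0,0,0],-1]]'
python3 chk.py
```

```text
t: 8.88
tool_pos: [0.5845, -0.1352, 0.1466]
orientation: [3.141, 0.417, 0.908]
ft_force: [-0.1, -1.0, -0.9]
finger_gap: 0.017
tip [-0.0205 -0.0002  0.0113] axis [-4.049e-01 -7.000e-04 -9.144e-01] at106 [ 2.15e-02 -1.00e-04  1.06e-01] lean 23.89 F [-0.1 -1.  -0.9]
t 8.88 pos [ 0.5845 -0.1352  0.1466] q [-0.23  0.7   1.43 -0.4   1.22  0.61] F [-0.1 -1.  -0.9] gap 0.017
 shift [-0.0014 -0.0001  0.0025] turn [ 0.0007 -0.002   0.0007]
t: 9.3
tool_pos: [0.5841, -0.1357, 0.145]
orientation: [3.141, 0.417, 0.908]
ft_force: [0.2, 0.2, -0.7]
finger_gap: 0.0166
tip [-0.0212 -0.0001  0.0096] axis [-4.049e-01 -6.000e-04 -9.144e-01] at106 [ 2.14e-02 -1.00e-04  1.06e-01] lean 23.89 F [ 0.2  0.2 -0.7]
t 9.3 pos [ 0.5841 -0.1357  0.145 ] q [-0.23  0.7   1.43 -0.4   1.22  0.61] F [ 0.2  0.2 -0.7] gap 0.0166
 shift [-0.0014 -0.      0.0007] turn [ 0.0006 -0.002   0.0007]
```

Not touching yet. I'll lower in 1.2 mm steps until the force rises.

```bash

python3 -m handwheel '[[[0,0,0.0006],[0,0,0],-1],[[0,0,0.0006],[0,0,0],-1],[[0,0,0],[0,0,0],-1],[[0,0,0],[0,0,0],-1],[[0,0,0],[0,0,0],-1]]' | grep -E 'pos|force'
python3 -m handwheel '[[[0,0,0.0006],[0,0,0],-1],[[0,0,0.0006],[0,0,0],-1],[[0,0,0],[0,0,0],-1],[[0,0,0],[0,0,0],-1],[[0,0,0],[0,0,0],-1]]'| grep -E 'pos|force'
python3 chk.py
```

```text
tool_pos: [0.5839, -0.1361, 0.144]
ft_force: [-0.1, 1.5, -0.2]
tool_pos: [0.584, -0.1363, 0.1435]
ft_force: [0.8, 3.2, 5.9]
tip [-0.0216 -0.0006  0.0082] axis [-0.4043 -0.0018 -0.9146] at106 [ 0.0216 -0.0004  0.106 ] lean 23.85 F [0.8 3.2 5.9]
t 10.13 pos [ 0.584  -0.1363  0.1435] q [-0.23  0.7   1.44 -0.4   1.21  0.61] F [0.8 3.2 5.9] gap 0.0169
 shift [-0.0015 -0.0003 -0.0008] turn [ 0.0018 -0.0027  0.0004]
```

It touched at about 6 N. Now I pivot about the tip to bring the shaft near the rest.

```bash

python3 -m handwheel '[[[0.0018,0,-0.0003],[0,-0.012,0],-1],[[0.0018,0,0],[0,-0.012,0],-1],[[0.0018,0,0],[0,-0.012,0],-1],[[0.0018,0,0],[0,-0.012,0],-1],[[0,0,0],[0,0,0],-1]]' | grep -E 'pos|force'
python3 chk.py
```

```text
tool_pos: [0.5881, -0.131, 0.1398]
ft_force: [1.1, 0.7, 4.5]
tip [-0.0217 -0.0006  0.0077] axis [-0.4499 -0.0018 -0.8931] at106 [ 0.0279 -0.0004  0.106 ] lean 26.74 F [1.1 0.7 4.5]
t 10.55 pos [ 0.5881 -0.131   0.1398] q [-0.2   0.73  1.41 -0.44  1.25  0.65] F [1.1 0.7 4.5] gap 0.0164
 shift [-0.0092 -0.0004 -0.001 ] turn [0.0018 0.0478 0.0019]
```

```bash

python3 -m handwheel '[[[0,0,0],[0,0,0],-0.4],[[0,0,0],[0,0,0],-0.4],[[0,0,0],[0,0,0],-0.4],[[0,0,0],[0,0,0],-0.4],[[0,0,0],[0,0,0],-0.4]]' 
python3 -m handwheel '[[[0,0,0],[0,0,0],0.5],[[0,0,0],[0,0,0],0.5],[[0,0,0],[0,0,0],0.5],[[0,0,0],[0,0,0],0.5],[[0,0,0],[0,0,0],0.5]]' | grep -E 'gap|force'
python3 chk.py
python3 - <<'E'
from h import *
shot('scene','scene4');shot('wrist','w4')
E
```

```text
t: 10.97
tool_pos: [0.5872, -0.1313, 0.1397]
orientation: [-3.141, 0.465, 0.908]
ft_force: [1.7, -0.3, -0.1]
finger_gap: 0.0255
ft_force: [0.8, 0.3, 0.7]
finger_gap: 0.0639
tip [-0.0219 -0.0002  0.0078] axis [-4.482e-01 -8.000e-04 -8.939e-01] at106 [ 2.73e-02 -1.00e-04  1.06e-01] lean 26.63 F [0.8 0.3 0.7]
t 11.38 pos [ 0.5876 -0.1313  0.1401] q [-0.21  0.73  1.41 -0.44  1.25  0.65] F [0.8 0.3 0.7] gap 0.0639
 shift [-0.0086 -0.0001 -0.0011] turn [0.0008 0.0459 0.0006]
```

View pics/w4.png

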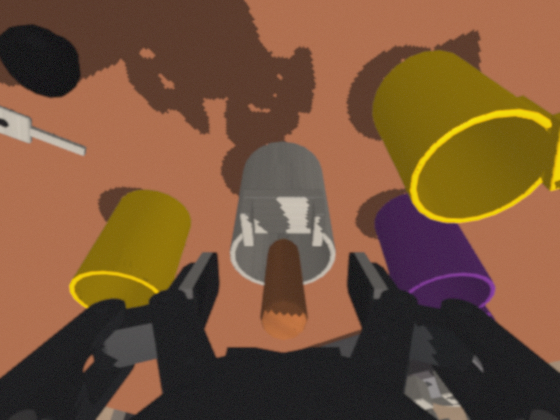

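The file stands free, centred between the open fingers (handle end at (285,318)). I'll back off along its axis.

```bash

python3 -m handwheel '[[[0,0,-0.01],[0,0,0],0.5],[[0,0,-0.02],[0,0,0],0.5],[[0,0,-0.02],[0,0,0],0.5],[[0,0,-0.02],[0,0,0],0.5],[[0,0,-0.02],[0,0,0],0.5]]' | grep -E 'pos|force'
python3 -m handwheel '[[[0,0,-0.03],[0,0,0],0.5],[[0,0,-0.03],[0,0,0],0.5],[[0,0,-0.03],[0,0,0],0.5],[[0,0,-0.03],[0,0,0],0.5],[[0,0,-0.02],[0,0,0],0.5]]' 
python3 - <<'E'
from h import *
for n in ['scene','top','wrist']: shot(n,n+'5')
for n in ['scene','top']:
    p,d,P=cloud(n,n+'5');ok=d>0;Q=cupframe(P)
    near=ok&(abs(Q[...,0]-.03)<.09)&(abs(Q[...,1])<.018)
    for a in np.arange(.02,.24,.02):
        m=near&(Q[...,2]>a)&(Q[...,2]<a+.02)
        if m.sum()>2: q=Q[m];print(n,round(a,2),m.sum(),q.min(0).round(4),q.max(0).round(4))
E
```

```text
tool_pos: [0.6128, -0.0988, 0.222]
ft_force: [-0.4, 1.1, 0.3]
t: 12.32
tool_pos: [0.6522, -0.0485, 0.3497]
orientation: [3.137, 0.462, 0.907]
ft_force: [0.9, -0.3, 1.0]
finger_gap: 0.0644
scene 0.02 137 [-0.0362 -0.0174  0.0202] [0.0381 0.0177 0.0399]
scene 0.04 146 [-0.0363 -0.0179  0.0402] [0.0475 0.0179 0.0598]
scene 0.06 120 [-0.036  -0.0178  0.0601] [0.0475 0.0175 0.0798]
scene 0.08 63 [-0.0356 -0.0176  0.0802] [0.0614 0.0176 0.0999]
scene 0.1 280 [ 0.0309 -0.018   0.1001] [0.0627 0.018  0.1192]
scene 0.12 19 [ 0.0369 -0.0101  0.1203] [0.0511 0.0178 0.1393]
scene 0.14 21 [ 0.0391 -0.0101  0.1417] [0.0617 0.0027 0.1589]
scene 0.16 51 [ 0.0513 -0.01    0.1602] [0.0728 0.0065 0.1799]
scene 0.18 54 [ 0.0589 -0.0096  0.1803] [0.0709 0.0066 0.1852]
top 0.02 41 [-0.0342 -0.0173  0.0201] [0.0351 0.0178 0.0394]
top 0.04 41 [-0.0345 -0.0165  0.0405] [0.035  0.0175 0.0591]
top 0.06 44 [-0.0344 -0.0179  0.06  ] [0.0285 0.0063 0.0787]
top 0.08 77 [-0.0381 -0.0179  0.08  ] [0.0308 0.0173 0.0999]
top 0.1 200 [-0.0376 -0.0179  0.1   ] [0.0613 0.0179 0.1199]
top 0.12 39 [ 0.03   -0.018   0.1201] [0.0588 0.0178 0.1399]
top 0.14 67 [ 0.0349 -0.0074  0.14  ] [0.0562 0.0085 0.1597]
top 0.16 80 [ 0.0449 -0.0081  0.1605] [0.0723 0.0088 0.18  ]
top 0.18 85 [ 0.0553 -0.0085  0.1801] [0.073  0.0079 0.1882]
```

View pics/wrist5.png

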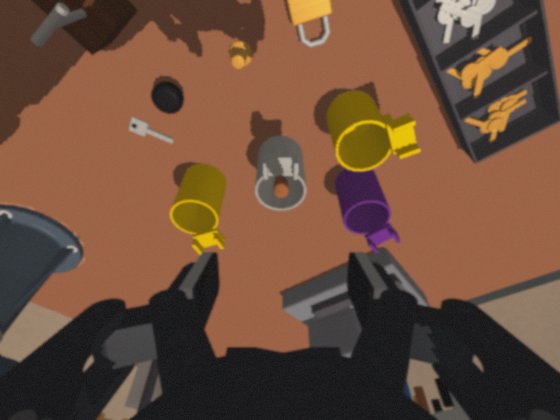

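View pics/top5.png

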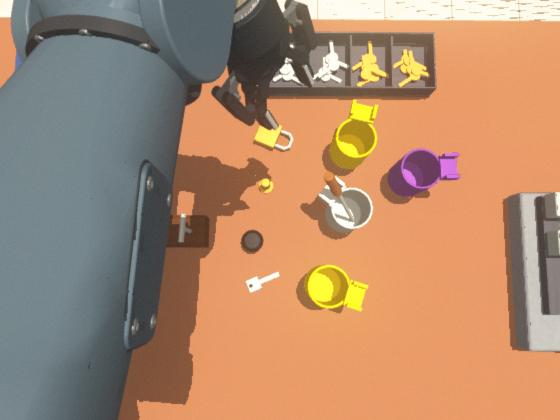

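View pics/scene5.png

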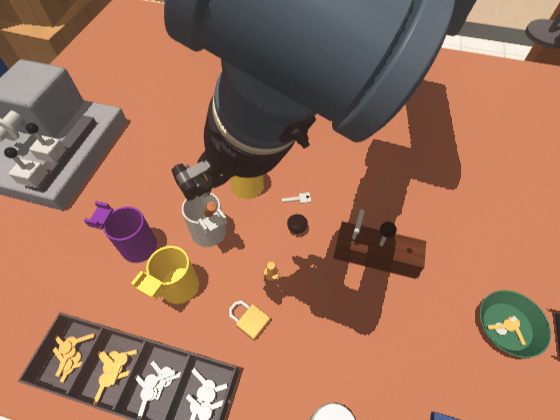

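The file leans at about 27° with its shaft between the prongs (top view handle at (333,183)). I'll let it settle, recheck stability and cup position, then hand in.

```bash

python3 -m handwheel '[[[0,0,-0.01],[0,0,0],0.5],[[0,0,0],[0,0,0],0.5],[[0,0,0],[0,0,0],0.5],[[0,0,0],[0,0,0],0.5],[[0,0,0],[0,0,0],0.5]]' | grep -E 'pos|force'
python3 - <<'E'
from h import *
shot('top','top6')
for t in ['top0','top5','top6']:
    p,d,P=cloud('top',t);Q=cupframe(P)
    m=(d>0)&(Q[...,2]>.112)&(Q[...,2]<.125)&(abs(abs(Q[...,1])-.02)<.004)&(abs(Q[...,0]-.048)<.02)
    print(t,'prongs',Q[m].mean(0).round(4),m.sum())
    m=(d>0)&(abs(Q[...,2]-.099)<.003)&(np.hypot(Q[...,0],Q[...,1])<.04)&(Q[...,0]<.01); print(' rim',Q[m].mean(0).round(4),Q[m].min(0).round(4))
    m=(d>0)&(Q[...,2]>.14)&(np.hypot(Q[...,0]-.05,Q[...,1])<.035); 
    if m.any(): print(' handle',Q[m].mean(0).round(4),Q[m].max(0).round(4))
r.sign_off(); print(r.observe()['t'])
E
```

```text
tool_pos: [0.6532, -0.0467, 0.3536]
ft_force: [0.7, -0.1, 0.3]
top0 prongs [0.0485 0.     0.1192] 121
 rim [-0.018  -0.0004  0.0995] [-0.0376 -0.0373  0.0962]
top5 prongs [0.0467 0.0043 0.1193] 100
 rim [-0.0182 -0.0014  0.0994] [-0.0381 -0.0372  0.096 ]
 handle [0.0546 0.0014 0.1695] [0.073  0.0088 0.1882]
top6 prongs [0.0469 0.0044 0.1191] 98
 rim [-0.0183 -0.0003  0.0996] [-0.038  -0.0374  0.0965]
 handle [0.0545 0.0014 0.1695] [0.073  0.0088 0.1885]
the job is handed in; nothing more can be done
the job is handed in; nothing more can be done
```

I took the file out of the block and carried it to the grey steel cup. I lowered it blade down at a lean until it touched the floor at about 6 N. Then I tilted it towards the fork, opened the fingers and backed off along its axis. The job was handed in at about 13 s of the 43 s allowed.

**Last checks**
- **File:** it leans about 26–27° with its shaft between the prongs. Its handle moved by no more than 0.3 mm between the last two pictures.
- **Cup:** the rim is within about 1 mm of where it started. The average position of the visible prong points came out about 2 mm and 4 mm off. I put that down to the file's handle hiding part of one prong from the top camera.
- **Tools and small goods:** the two other tools and the small goods looked undisturbed in the pictures. I judged those by eye, not by measurement.
- **Forces:** the wrist force reading was near zero after release. The readings at the end of each move never went above about 7 N.

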